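Set the coffee grinder coarser and start it

ROBOT

A 7-joint arm with a two-finger parallel gripper is mounted at the origin on a cart in front of the work surface, level with it; the furniture and walls round the work are solid. World frame = base frame: x ahead of the robot, y to its left, z up, the work surface at z = 0. Lengths are in m, angles in rad, forces in N, time in s.
With the tool pointing down it reaches from about 0.35 to 0.9 m from the base axis. Payload 8.1 kg.
Tool frame: the origin (TCP) lies on the centre line of the jaws, within the pads' length; the fingertips stand 19 mm ahead of it and the grasp point (between the pads) is the TCP; z points along the fingers, y is the direction in which the jaws open and shut (so a half turn about z gives the same grasp; the last joint's range is limited). The gripper opens to 92 mm and grips with 3 to 60 N. Pads are 19 mm wide; open, the fingers measure 130 mm over their backs; the gripper's body (75 mm by 190 mm) begins 47 mm behind the grasp point.
Start: joints at [1.01, 0.434, 0.025, 1.573, -0.012, 1.134, -0.075], TCP at [0.276, -0.561, 0.246] pointing down, gripper open.
Joint ranges: [-2.62, 2.62], [-0.44, 2.09], [-1.27, 1.32], [0.08, 2.57], [-1.32, 4.46], [0.12, 2], [-2.74, 2.74]. Speed limits (rad/s): [2.22, 2.22, 3.01, 3.01, 3.14, 3.14, 3.14].

INTERFACE

Orientations are given as a rotation vector (axis times angle).
In Python, from cell import monitor, imaging, workorder, outline_of gives the robot as it stands.
- The arm moves only by the tool move_arm, never from a script. Its argument "series" is a list of rows, each a list of 6 numbers: the shift along the world's x, y, z in cm, then the turn, a rotation vector about the world's x, y, z in degrees. A call has 1 to 8 rows; each row shifts and turns the commanded pose from where the row before left it; what a row does not reach is not made up. A row lasts 1/10 s, in which the tool goes at most 50 mm and 8.59 degrees, less where a joint would pass 70% of its speed; a pose out of reach is approached as far as the arm can. A call with a gripper value outside its range is refused whole. "grip" is the opening, from 0 (shut) to 1 (fully open), set as the call begins (left out, the last holds). The fingers move at their own pace and stop on an object; "force" is the grip in N (left out, the last holds). Time passes only in rows, so rows that do not move let the fingers close. It gives the time, the measured TCP pose, the force and the opening at its end, in the units of the state.
- monitor.observe(): the state, without advancing time (a new reading comes with each control period).
- imaging.get_image(name): name is "scene" or "top" or "wrist"; returns a dict with "color" (384x512x3 uint8, red, green, blue), "fx", "fy", "cx", "cy" (pixels), "rvec" (rotation vector, rad) and "tvec" (3), from world to camera coordinates, as OpenCV has them; the wrist camera has in their place "mount" (4x4, takes a point from camera to tool coordinates, whose origin is the TCP and whose axes are the flange's). Camera axes: x right, y down, z forward; pixel columns grow to the right and rows downward; lengths in m; the calibration is good to about 2 mm. A picture is of the moment at which its call begins: read the wrist's pose just before it. There is no depth.
- workorder.sign_off(): hands the job in, once; it reports no verdict.
Trained networks look in the newest picture that a camera, given by its name, has taken for a name from the list of things; names that differ only in an ending like _2 or _b are one class to them, and where a whole thing is asked for, a point or a joint stands for the part that bears it (a point fixed in the world has none). Each returns a list of dicts, best first, with "p" (0 to 1); they miss things now and then, are a little off and sometimes report something else, mostly with a low value. They report only what shows in the picture. A call takes as long as a camera call.
- outline_of(camera, thing): "mask" (384x512 bool, what is visible of it) and "rect" ([left, top, width, height] in pixels, round what is visible of it).
The state is a dict: "clock": time; "joints": joint angles; "dq": joint speeds; "joint_efforts": joint torques, N m; "position": TCP position; "ee_rot": TCP orientation; "force": force on the tool from outside, world axes, zero at the start; "ft_torque": the same for the moment, N m; "width": opening from 0.0 (shut) to 1.0 (fully open).
Only numpy, scipy, OpenCV 4.12 (cv2) and the standard library are available. Lean on these libraries where they do the work, as an engineer would, in place of code of your own. Each camera call takes 0.05 s, during which the arm holds its last target. There are 200 camera calls.

TASK

Set the coffee grinder for the cafetiere: flick its lobed grind wheel round by the lobes with a fingertip, click by click, until its pointer stands at the fifth dot of the scale, counting from the smallest (the last dot but one). Only then press the start button fully in and let it go. Pinch and lift nothing, work gently, and leave the grinder and the things about it where they stand.

Things in the scene. Friction and masses are not known exactly. Their poses are not given: they have to be found in the camera images.
- grinder: Dark coffee grinder, 220 mm deep (x) x 190 wide (y), about 2.8 kg, standing loose on rubber feet; origin under its centre on the worktop. Its -x is the front (roughly towards the robot), +y the left as the robot sees it, z up. Front half: flat deck 115 mm high (x = -105 to 0 mm). Behind: a block 150 mm high with a round hopper (radius 55 mm, centre x = +60 mm) up to 219 mm high.
- wheel_centre (a point): On the grind wheel's vertical axis, half-way up its rim, 129 mm above the worktop; fixed to the grinder, with its axes. The wheel lies flat over the deck and its lobes overhang the grinder's front face, which is 35 mm in front of the axis. Disc radius 33 mm, rim 8 mm above and below this point; white pointer bar on top of the wheel, up to 13 mm above this point.
- wheel_front (a point): Point 48 mm in front (-x) of wheel_centre at the same height; fixed to the grinder, with its axes. The wheel has eight radial lobes, 45 degrees apart, 9 mm wide, with round ends 52.5 mm from the axis. In every click position two lobes stand 22.5 degrees either side of this point, at y = +18 and -18 mm; the space in front of the face and under the lobes is free.
- fifth_dot (a point): The fifth of six raised white dots on the deck, where the pointer must end; fixed to the grinder. The dots lie round the wheel 59 mm from its axis, 45 degrees apart: smallest (3 mm) at the left front, growing clockwise round the left, back and right to the largest (9 mm) at the right front.
- grind_wheel (a joint): Wheel angle, rad: 0 = pointer at the first (smallest) dot, +0.7854 (45 deg) a click towards larger dots; fifth dot 3.142, sixth 3.927; stops 0.12 past the end dots. Grows clockwise from above: front lobes move to the grinder's left (+y). Sprung clicks: 2 to 3 N at a lobe moves it; pushed past half-way it snaps to the next click. Starts at one of the first three dots.
- start_button_top (a point): Centre of the top face of the round metal start button (radius 13 mm) on the right of the deck, 133 mm above the worktop, 91 mm straight to the right (-y) of the wheel axis; with the grinder's axes. It is pressed straight down.
- start_button (a joint): How far the start button is pressed, m: 0 = out, 0.005 = fully in (about 5 N); springs back when let go.
- mug: Green mug, 86 mm wide, 94 mm high, loose, to the left of the grinder; origin at the centre of its underside.
- coffee_jar: Glass coffee jar with black lid, 79 mm across, 154 mm high, loose, close to the right of the grinder; origin at the centre of its underside.
- teaspoon: Steel teaspoon, 130 x 26 x 11 mm, loose, lying in front of the grinder; origin at the centre of its underside.
- tea_box: Tea carton, 69 x 121 x 73 mm, loose, beyond the mug at the far left of the worktop's front edge; origin at the centre of its underside.

How it is judged:
By the outcome, as a careful person would: the job done as asked, in the order asked, and still so for the second after the job is handed in, with the robot touching nothing.
It also fails if it takes over 51 s, if anything falls off the work surface, if the arm or the gripper's body presses on something with over 40 N, if the wrist force passes 120 N, or if a joint passes its speed limit or range.

## Working session

There is one attempt and no reset: what is moved stays moved. The work goes in short steps, Python scripts to look and compute and a tool call to move; the robot and the scene stay as the last step left them, time stands still between calls to the robot, and variables do not carry over. Pictures are saved under pics/ and viewed, about 8 in all and at most 12, crops included, and the job is handed in when it is done.

Besides the shell and the picture viewer there is one more tool, called after "Emit:" as a command line: name --pt "numbers of a row" for each row, then --argument value for the rest. move_arm: Moves the arm, as the interface text tells. Its arguments: {"type":"object","properties":{"series":{"type":"array"},"grip":{"type":"number"},"force":{"type":"number"}},"required":["series"]}

```bash
mkdir -p pics; cat > h.py <<'E'
import numpy as np, cv2
from cell import monitor, imaging, workorder, outline_of
def cam(n):
    i=imaging.get_image(n); return i
def save(i,f): cv2.imwrite('pics/'+f,i['color'][:,:,::-1])
def ray(i,u,v):
    R=cv2.Rodrigues(np.array(i['rvec'],float))[0]; c=-R.T@np.array(i['tvec'],float).ravel()
    d=R.T@np.array([(u-i['cx'])/i['fx'],(v-i['cy'])/i['fy'],1]); return c,d
def at(i,u,v,z):
    c,d=ray(i,u,v); return c+d*(z-c[2])/d[2]
def proj(i,P):
    return cv2.projectPoints(np.array(P,float).reshape(-1,3),np.array(i['rvec'],float),np.array(i['tvec'],float),np.array([[i['fx'],0,i['cx']],[0,i['fy'],i['cy']],[0,0,1.]]),None)[0].reshape(-1,2)
E
python3 - <<'E'
from h import *
print(monitor.observe())
for n in ['top','scene']:
    i=cam(n); save(i,n+'1.png')
    print(n,ray(i,i['cx'],i['cy']))
    for t in ['grinder','grind_wheel','start_button','fifth_dot','mug','coffee_jar','teaspoon','tea_box']:
        for r in outline_of(n,t)[:1]:
            ys,xs=np.nonzero(r['mask']); u,v=xs.mean(),ys.mean()
            print(t,round(r['p'],2),r['rect'],u.round(1),v.round(1),[at(i,u,v,z)[:2].round(3) for z in (0,.129)])
E
```

```text
{'clock': 0.0, 'joints': array([ 1.01043623,  0.435238  ,  0.02499152,  1.57412219, -0.01160423,
        1.1340095 , -0.0751001 ]), 'dq': array([-0.00011168, -0.00128826, -0.0004734 ,  0.00037682, -0.00085218,
        0.00024952, -0.00031394]), 'joint_efforts': array([-1.30290409e-03, -6.67841506e+01,  9.84525606e-01, -3.14464831e+01,
       -6.05390710e-02,  4.27536992e-02,  2.33975970e-04]), 'position': array([ 0.27593255, -0.56023322,  0.24492614]), 'ee_rot': array([-3.05818728e+00, -7.12299275e-01,  8.10803692e-04]), 'force': array([ 0.37635388, -0.03098701,  0.56607143]), 'ft_torque': array([ 0.01768343,  0.03924115, -0.01399435]), 'width': 0.9974444142940684}
top (array([ 0.42361231, -0.01000886,  1.05273495]), array([ 0.13963866,  0.00809298, -0.99016946]))
grinder 0.82 [283.3, 138.3, 88.8, 99.6] 327.7 186.0 [array([ 0.598, -0.217]), array([ 0.577, -0.191])]
grind_wheel 0.6 [293.7, 191.6, 37.1, 37.7] 312.9 210.4 [array([ 0.524, -0.172]), array([ 0.512, -0.152])]
start_button 0.58 [285.4, 138.8, 88.0, 95.5] 327.5 185.7 [array([ 0.599, -0.216]), array([ 0.578, -0.191])]
fifth_do
[... 614 characters left out ...]
213.1, 104.1, 71.5, 79.5] 246.7 145.6 [array([ 0.593, -0.259]), array([ 0.581, -0.154])]
grind_wheel 0.84 [249.7, 136.4, 31.0, 22.0] 266.0 147.6 [array([ 0.515, -0.252]), array([ 0.512, -0.148])]
fifth_dot 0.77 [209.7, 105.2, 77.5, 75.7] 246.3 145.8 [array([ 0.595, -0.258]), array([ 0.583, -0.153])]
mug 0.9 [270.1, 214.3, 29.0, 37.8] 283.2 235.4 [array([0.439, 0.134]), array([0.444, 0.198])]
coffee_jar 0.89 [251.1, 95.9, 22.1, 32.3] 262.4 108.2 [array([ 0.539, -0.468]), array([ 0.533, -0.341])]
teaspoon 0.42 [279.6, 175.1, 7.6, 6.1] 282.1 178.7 [array([ 0.448, -0.104]), array([ 0.451, -0.015])]
tea_box 0.81 [270.5, 273.7, 33.1, 44.3] 285.5 292.3 [array([0.428, 0.334]), array([0.434, 0.377])]
```

```bash
python3 - <<'E'
import cv2,numpy as np
a=cv2.imread('pics/top1.png')[110:270,250:430]; b=cv2.imread('pics/scene1.png')[80:200,190:310]
a=cv2.resize(a,None,fx=3.2,fy=3.2,interpolation=3); b=cv2.resize(b,None,fx=1.8,fy=1.8,interpolation=3)
o=np.zeros((512,576+220,3),np.uint8); o[:a.shape[0],:a.shape[1]]=a; o[:b.shape[0],578:578+b.shape[1]]=b
cv2.imwrite('pics/c1.png',o)
E
```

```text
(no output)
```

View pics/c1.png

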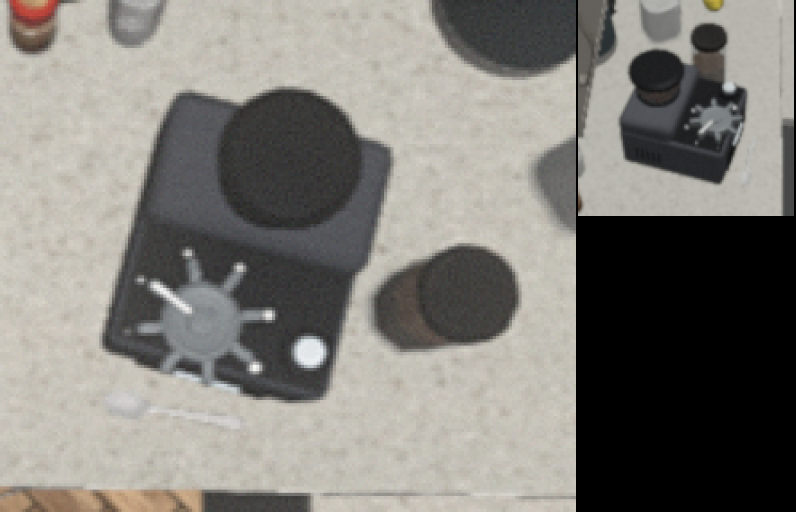

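The top view shows the hub at about (313,209) and the button at (347,220) in full-image pixels. The pointer is at the second dot, so three clicks are needed. The lobes, spoon and front face are visible. Next I'll compute the pose.

```bash
python3 - <<'E'
from h import *
for n,w in (('top',(340,212,356,228)),('scene',(265,120,285,136))):
    i=cam(n); im=i['color'].astype(int).min(2)
    x0,y0,x1,y1=w; s=im[y0:y1,x0:x1]; m=s>170
    ys,xs=np.nonzero(m); b=at(i,xs.mean()+x0,ys.mean()+y0,.132)
    r=outline_of(n,'grind_wheel')[0]; rc=r['rect']
    ys,xs=np.nonzero(r['mask']); k=at(i,xs.mean(),ys.mean(),.134); k2=at(i,rc[0]+rc[2]/2,rc[1]+rc[3]/2,.134)
    d=b-k; print(n,m.sum(),b.round(4),k.round(4),k2.round(4),np.hypot(*d[:2]),np.degrees(np.arctan2(d[0],-d[1])))
E
```

```text
top 72 [ 0.4877 -0.2395  0.132 ] [ 0.5093 -0.1498  0.134 ] [ 0.5113 -0.1497  0.134 ] 0.09225681062462551 -13.544801004492903
scene 98 [ 0.472  -0.2594  0.132 ] [ 0.5129 -0.1464  0.134 ] [ 0.5177 -0.1508  0.134 ] 0.12017415364650667 -19.88873754559785
```

Emit:
move_arm --pt "1.6 4.1 0.8 0 0 7" --pt "1.6 4.1 0.8 0 0 7" --pt "1.6 4.1 0.8 0 0 7" --pt "1.6 4.1 0.8 0 0 7" --pt "1.6 4.1 0.8 0 0 7" --pt "1.6 4.1 0.8 0 0 7" --pt "1.6 4.1 0.7 0 0 7" --pt "1.6 4.1 0 0 0 0" --grip 0

```text
clock: 1.9
position: [0.405, -0.2312, 0.302]
ee_rot: [2.483, 1.921, 0.001]
force: [1.5, 0.3, -0.2]
width: 0.353
```

Emit:
move_arm --pt "1 3 0 0 0 0" --pt "1 3 0 0 0 0" --pt "0 0 0 0 0 0" --pt "0 0 0 0 0 0"

```text
clock: 2.3
position: [0.4243, -0.1724, 0.3009]
ee_rot: [2.487, 1.919, -0.0]
force: [-0.6, -0.1, -0.6]
width: 0.023
```

```bash
cat >> h.py <<'E'
from scipy.spatial.transform import Rotation as Ro
def wcam():
    s=monitor.observe(); i=dict(imaging.get_image('wrist'))
    T=np.eye(4);T[:3,:3]=Ro.from_rotvec(s['ee_rot']).as_matrix();T[:3,3]=s['position']
    C=np.linalg.inv(T@np.array(i['mount'])); i['rvec']=Ro.from_matrix(C[:3,:3]).as_rotvec(); i['tvec']=C[:3,3]; return s,i
E
python3 - <<'E'
from h import *
s,i=wcam(); save(i,'w1.png'); print(s['clock'],s['position'],s['ee_rot'],s['width'],s['force'])
print(ray(i,i['cx'],i['cy']), at(i,256,192,.13))
for t in ['grind_wheel','start_button','teaspoon']:
    for r in outline_of('wrist',t)[:1]:
        ys,xs=np.nonzero(r['mask']);print(t,r['p'],r['rect'],at(i,xs.mean(),ys.mean(),.132).round(4))
E
```

```text
2.3 [ 0.4243055  -0.17238222  0.30088024] [ 2.48667372e+00  1.91913735e+00 -1.66546519e-04] 0.022677250519656002 [-0.63863969 -0.08759343 -0.63276426]
(array([ 0.44511674, -0.09484658,  0.43926649]), array([-0.07305291, -0.28458227, -0.95586411])) [ 0.42303799 -0.19193816  0.13      ]
grind_wheel 0.63 [285.4, 67.8, 114.6, 115.0] [ 0.5145 -0.1481  0.132 ]
start_button 0.64 [317.9, 200.7, 26.8, 31.5] [ 0.4903 -0.2367  0.132 ]
teaspoon 0.76 [249.4, 70.3, 23.2, 101.6] [ 0.4449 -0.1191  0.132 ]
```

View pics/w1.png

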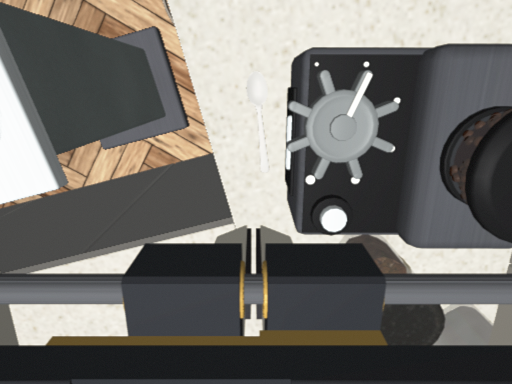

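The wrist view shows the hub at (343,127), the button at (334,218) and the pointer at the second dot (367,64). The dots run from (317,65) to (310,180). I'll fit the grinder pose to the dots and the button.

```bash
cat >> h.py <<'E'
from scipy.optimize import least_squares
def fit(i,g0=(.5135,-.149,np.radians(-14.5)),zd=.117):
    g=np.array(g0)
    k=np.radians(67.5+45*np.arange(6)); D=np.c_[-.059*np.cos(k),.059*np.sin(k),0*k+zd]
    D=np.vstack([D,[0,-.091,.133]])
    def P(g):
        c,s=np.cos(g[2]),np.sin(g[2]); return proj(i,np.c_[g[0]+c*D[:,0]-s*D[:,1],g[1]+s*D[:,0]+c*D[:,1],D[:,2]])
    im=i['color'].min(2); _,_,st,ce=cv2.connectedComponentsWithStats((im>185).astype(np.uint8))
    ce=ce[(st[:,4]<900)&(st[:,4]>2)]
    for it in range(4):
        p=P(g); d=np.linalg.norm(p[:,None]-ce[None],axis=2); j=d.argmin(1); ok=d.min(1)<(14,8,6,6)[it]
        r=least_squares(lambda g:(P(g)-ce[j])[ok].ravel(),g,loss='soft_l1'); g=r.x
    return g,ok,(P(g)-ce[j])[ok]
E
python3 - <<'E'
from h import *
s,i=wcam()
for zd in (.115,.118):
    g,ok,e=fit(i,zd=zd); print(zd,g[:2].round(4),np.degrees(g[2]).round(2),ok,e.round(1).tolist())
i=cam('top'); g,ok,e=fit(i); print(g[:2].round(4),np.degrees(g[2]).round(2),ok,e.round(1).tolist())
E
```

```text
0.115 [ 0.5143 -0.1502] -14.93 [ True  True  True  True  True  True  True] [[0.3, 0.2], [0.2, 0.5], [-0.4, 0.7], [-2.0, -0.4], [0.2, -0.9], [0.2, -0.3], [0.4, -0.2]]
0.118 [ 0.5136 -0.1499] -14.74 [ True  True  True  True  True  True  True] [[-0.1, -0.1], [0.3, -0.0], [0.1, 0.5], [-1.4, -0.2], [0.6, -0.3], [0.1, 0.5], [-0.0, -0.3]]
[ 0.5129 -0.1486] -15.52 [False False  True  True  True  True  True] [[-0.2, -0.3], [-0.0, -0.4], [-0.3, -0.1], [-0.4, 0.5], [1.5, 0.2]]
```

Emit:
move_arm --pt "-0.2 1.2 -3 0 0 0" --pt "0 0 -4 0 0 0" --pt "0 0 -4 0 0 0" --pt "0 0 -3 0 0 0" --pt "0 0 -2 0 0 0" --pt "0 0 -0.7 0 0 0" --pt "0 0 0 0 0 0" --pt "0 0 0 0 0 0"

```text
clock: 3.4
position: [0.4229, -0.161, 0.1346]
ee_rot: [2.488, 1.916, 0.001]
force: [1.3, 1.1, -0.4]
width: 0.003
```

```bash
python3 - <<'E'
from h import *
s,i=wcam(); save(i,'w2.png'); print(s['clock'],s['position'],s['force'],s['width'])
t=cam('top')
d=s['position']-[.5135,-.15,.129]; c,q=np.cos(-.262),np.sin(-.262); print('local',c*d[0]+q*d[1],-q*d[0]+c*d[1],d[2])
E
```

```text
3.4 [ 0.42286635 -0.16096043  0.13463299] [ 1.2610483   1.13793497 -0.41404447] 0.0028432832985108934
local -0.08470177957843514 -0.03406166800247387 0.005632985239919841
```

View pics/w2.png

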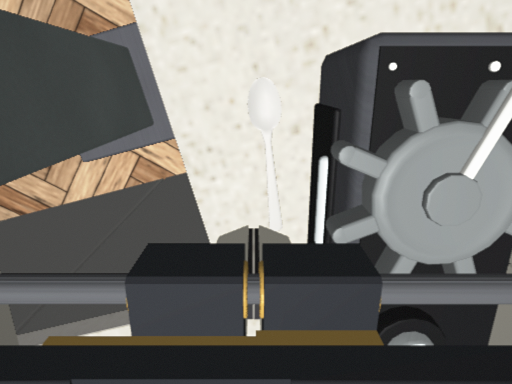

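Emit:
move_arm --pt "1.2 -0.3 0 0 0 0" --pt "1.2 -0.3 0 0 0 0" --pt "0 0 0 0 0 0" --pt "0.1 0.4 0 0 0 0" --pt "0.1 0.4 0 0 0 0" --pt "0.1 0.4 0 0 0 0"

```text
clock: 4.1
position: [0.4485, -0.1541, 0.1335]
ee_rot: [-2.488, -1.917, 0.001]
force: [-0.8, -0.9, -0.6]
width: 0.004
```

Emit:
move_arm --pt "0.1 0.4 0 0 0 0" --pt "0.1 0.4 0 0 0 0"

```text
clock: 4.3
position: [0.4513, -0.1458, 0.1337]
ee_rot: [-2.488, -1.918, -0.001]
force: [-0.2, 0.2, -0.5]
width: 0.003
```

Emit:
move_arm --pt "0.1 0.4 0 0 0 0" --pt "0.1 0.4 0 0 0 0"

```text
clock: 4.5
position: [0.4533, -0.1378, 0.1338]
ee_rot: [-2.488, -1.918, -0.0]
force: [-1.0, 1.3, 0.7]
width: 0.002
```

Emit:
move_arm --pt "0.1 0.4 0 0 0 0" --pt "0 0 0 0 0 0" --pt "0 0 0 0 0 0"

```text
clock: 4.8
position: [0.4543, -0.1347, 0.1338]
ee_rot: [2.488, 1.917, 0.0]
force: [-0.4, 0.4, -0.1]
width: 0.004
```

```bash
cat >> h.py <<'E'
def loc(s):
    d=s['position']-[.5135,-.15,.129]; c,q=np.cos(-.262),np.sin(-.262); return np.round([c*d[0]+q*d[1],-q*d[0]+c*d[1],d[2]],4)
E
python3 - <<'E'
from h import *
s,i=wcam(); save(i,'w3.png'); print(s['clock'],s['position'],s['force'],loc(s))
E
```

```text
4.8 [ 0.45434027 -0.13468733  0.13376956] [-0.42102875  0.42924491 -0.05162553] [-0.0611 -0.0005  0.0048]
```

View pics/w3.png

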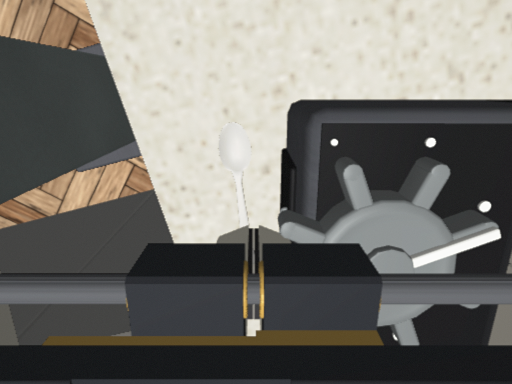

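The pointer now stands over the third dot (485,207), allowing for parallax, so one click is done. The contact forces were tiny. Next I retract, go round to the right of the next lobe and repeat.

Emit:
move_arm --pt "-1.2 0.3 0 0 0 0" --pt "-1.2 0.3 0 0 0 0" --pt "0 0 0 0 0 0" --pt "-0.4 -1.6 0 0 0 0" --pt "-0.5 -1.6 0 0 0 0" --pt "0 0 0 0 0 0" --pt "1.2 -0.3 0 0 0 0" --pt "1.2 -0.3 0 0 0 0"

```text
clock: 5.65
position: [0.4457, -0.1664, 0.1338]
ee_rot: [-2.488, -1.918, 0.001]
force: [-6.5, -3.3, 0.1]
width: 0.006
```

Emit:
move_arm --pt "0 0 0 0 0 0" --pt "0.1 0.4 0 0 0 0" --pt "0.1 0.4 0 0 0 0" --pt "0.1 0.4 0 0 0 0" --pt "0.1 0.4 0 0 0 0"

```text
clock: 6.15
position: [0.4491, -0.1498, 0.1337]
ee_rot: [-2.488, -1.918, -0.0]
force: [-1.3, -0.6, -0.5]
width: 0.002
```

Emit:
move_arm --pt "0.1 0.4 0 0 0 0" --pt "0.1 0.4 0 0 0 0" --pt "0.1 0.4 0 0 0 0" --pt "0.1 0.4 0 0 0 0" --pt "0 0 0 0 0 0" --pt "0 0 0 0 0 0"

```text
clock: 6.75
position: [0.4534, -0.1347, 0.1338]
ee_rot: [2.488, 1.917, 0.0]
force: [-0.0, -0.1, 0.2]
width: 0.002
```

```bash
python3 - <<'E'
from h import *
s,i=wcam(); save(i,'w4.png'); print(s['clock'],s['position'],s['force'],loc(s))
t=cam('top');save(t,'t4.png')
a=cv2.resize(cv2.imread('pics/t4.png')[170:240,270:370],None,fx=3.5,fy=3.5,interpolation=3)
b=cv2.resize(cv2.imread('pics/w4.png'),(440,330)); o=np.zeros((330,790,3),np.uint8);o[:,:440]=b;o[:245,440:790]=a;cv2.imwrite('pics/c4.png',o)
E
```

```text
6.75 [ 0.45336925 -0.13467599  0.13379057] [-0.0373112  -0.09657189  0.16833069] [-0.062  -0.0008  0.0048]
```

View pics/c4.png

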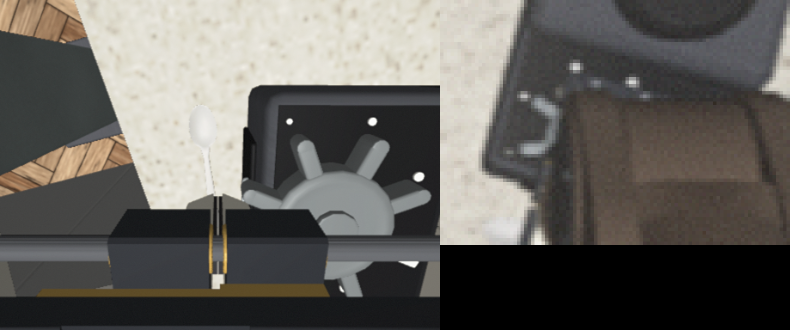

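The pointer tip shows at about (410,263) in the crop, which matches the fourth dot. The grinder hasn't shifted. Now the third click.

Emit:
move_arm --pt "-1.2 0.3 0 0 0 0" --pt "-1.2 0.3 0 0 0 0" --pt "0 0 0 0 0 0" --pt "-0.4 -1.6 0 0 0 0" --pt "-0.4 -1.6 0 0 0 0" --pt "0 0 0 0 0 0" --pt "1.2 -0.3 0 0 0 0" --pt "1.2 -0.3 0 0 0 0"

```text
clock: 7.65
position: [0.4459, -0.1663, 0.1338]
ee_rot: [-2.488, -1.918, 0.001]
force: [-6.1, -4.4, 0.7]
width: 0.005
```

Emit:
move_arm --pt "0 0 0 0 0 0" --pt "0.1 0.4 0 0 0 0" --pt "0.1 0.4 0 0 0 0" --pt "0.1 0.4 0 0 0 0" --pt "0.1 0.4 0 0 0 0"

```text
clock: 8.15
position: [0.4491, -0.1498, 0.1337]
ee_rot: [-2.488, -1.918, -0.0]
force: [0.0, -1.3, -0.2]
width: 0.003
```

Emit:
move_arm --pt "0.1 0.4 0 0 0 0" --pt "0.1 0.4 0 0 0 0" --pt "0.1 0.4 0 0 0 0" --pt "0.1 0.4 0 0 0 0" --pt "0 0 0 0 0 0"

```text
clock: 8.65
position: [0.4536, -0.134, 0.1338]
ee_rot: [2.488, 1.918, 0.001]
force: [0.2, -0.8, -0.4]
width: 0.007
```

Emit:
move_arm --pt "-1.2 0.3 0 0 0 0" --pt "-1.2 0.3 0 0 0 0" --pt "0 0 0 0 0 0" --pt "0 0 4 0 0 0" --pt "0 0 5 0 0 0" --pt "0 0 5 0 0 0" --pt "0 0 2 0 0 0" --pt "0 0 0 0 0 0"

```text
clock: 9.45
position: [0.4307, -0.1291, 0.2972]
ee_rot: [2.485, 1.913, 0.006]
force: [0.0, -0.5, -0.9]
width: 0.003
```

```bash
python3 - <<'E'
from h import *
monitor.observe()
s,i=wcam(); save(i,'w5.png'); print(s['clock'],s['position'],s['ee_rot'],s['force'],loc(s))
for zd in (.116,.118):
    g,ok,e=fit(i,zd=zd); print(zd,g[:2].round(4),np.degrees(g[2]).round(2),ok,e.round(1).tolist())
E
```

```text
9.45 [ 0.43073217 -0.1291014   0.29715196] [2.48469992 1.91320357 0.00579731] [ 0.00829871 -0.51397906 -0.88796841] [-0.0854 -0.0013  0.1682]
0.116 [ 0.5143 -0.1497] -14.5 [ True  True  True  True False  True False] [[-0.0, 0.3], [0.1, -0.3], [0.2, -0.4], [-1.5, 0.6], [0.6, -0.2]]
0.118 [ 0.5138 -0.1491] -14.48 [ True  True  True  True False  True False] [[-0.2, 0.1], [0.2, -0.5], [0.5, -0.4], [-1.3, 0.8], [0.4, 0.3]]
```

View pics/w5.png

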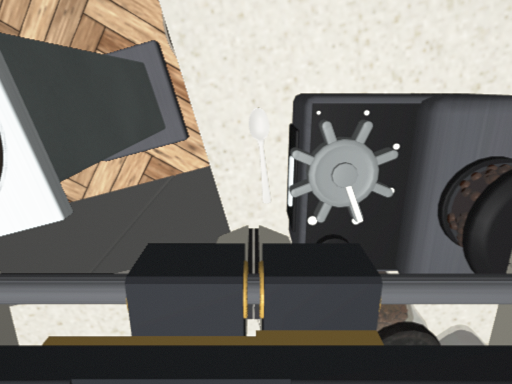

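The pointer covers the fifth dot at (357,218), with the sixth dot at (312,221) still free. The grinder hasn't moved. Next is the button at about (0.490, -0.238), with the gripper turned 90° so its body clears the hopper.

Emit:
move_arm --pt "0.6 -1.1 0 0 0 -8.2" --pt "0.6 -1.1 0 0 0 -8.2" --pt "0.6 -1.1 0 0 0 -8.2" --pt "0.6 -1.1 0 0 0 -8.2" --pt "0.6 -1.1 0 0 0 -8.2" --pt "0.6 -1.1 0 0 0 -8.2" --pt "0.6 -1.1 0 0 0 -8.2" --pt "0.6 -1.1 0 0 0 -8.2"

```text
clock: 10.3
position: [0.4765, -0.217, 0.2917]
ee_rot: [-3.13, -0.254, 0.005]
force: [0.0, 0.3, -0.4]
width: 0.005
```

Emit:
move_arm --pt "0.6 -1.1 0 0 0 -8.2" --pt "0.5 -1 0 0 0 -8.2" --pt "0 0 0 0 0 -8" --pt "0 0 -4 0 0 0" --pt "0 0 -4 0 0 0" --pt "0 0 -2 0 0 0" --pt "0 0 0 0 0 0" --pt "0 0 0 0 0 0"

```text
clock: 11.1
position: [0.4877, -0.2376, 0.1932]
ee_rot: [-3.115, 0.404, 0.003]
force: [0.9, -0.5, 0.3]
width: 0.003
```

```bash
python3 - <<'E'
from h import *
s,i=wcam(); save(i,'w6.png'); print(s['clock'],s['position'],s['ee_rot'],s['force'],loc(s))
for r in outline_of('wrist','start_button')[:1]:
    ys,xs=np.nonzero(r['mask']);print(r['p'],r['rect'],at(i,xs.mean(),ys.mean(),.133).round(4))
print('tip px',proj(i,[s['position']-[0,0,.019],[.490,-.238,.133]]).round())
E
```

```text
11.1 [ 0.48772251 -0.23755323  0.19315703] [-3.11517352e+00  4.03889681e-01  2.91469919e-03] [ 0.86690544 -0.47399544  0.32785705] [-0.0022 -0.0912  0.0642]
0.82 [231.0, 189.7, 43.7, 42.4] [ 0.4923 -0.2386  0.133 ]
tip px [[254. 246.]
 [254. 213.]]
```

View pics/w6.png

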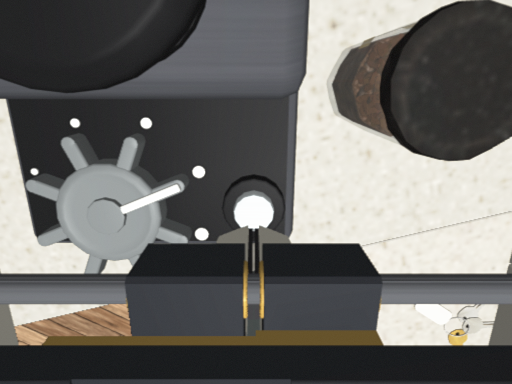

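The button at (254,212) lies in line with the fingers, and the pointer points at the fifth dot (198,172). I'll nudge 3 mm forward and go down slowly.

Emit:
move_arm --pt "0.3 0 -1.5 0 0 0" --pt "0 0 -1.5 0 0 0" --pt "0 0 -0.7 0 0 0" --pt "0 0 -0.2 0 0 0" --pt "0 0 -0.2 0 0 0" --pt "0 0 0 0 0 0"

```text
clock: 11.8
position: [0.4915, -0.2378, 0.1534]
ee_rot: [3.115, -0.404, 0.001]
force: [-1.0, 0.2, 2.8]
width: 0.005
```

Emit:
move_arm --pt "0 0 -0.1 0 0 0" --pt "0 0 -0.1 0 0 0" --pt "0 0 -0.1 0 0 0" --pt "0 0 0 0 0 0"

```text
clock: 12.2
position: [0.4915, -0.2378, 0.1503]
ee_rot: [3.115, -0.404, 0.001]
force: [-2.9, 0.8, 7.9]
width: 0.003
```

Emit:
move_arm --pt "0 0 -0.1 0 0 0" --pt "0 0 0 0 0 0"

```text
clock: 12.4
position: [0.4916, -0.2379, 0.1502]
ee_rot: [3.115, -0.404, 0.002]
force: [-4.2, 2.0, 17.1]
width: 0.004
```

Emit:
move_arm --pt "0 0 -0.1 0 0 0" --pt "0 0 0 0 0 0"

```text
clock: 12.6
position: [0.4916, -0.2379, 0.1499]
ee_rot: [3.115, -0.404, 0.003]
force: [-8.2, 3.2, 25.9]
width: 0.005
```

Emit:
move_arm --pt "0 0 -0.1 0 0 0" --pt "0 0 0 0 0 0"

```text
clock: 12.8
position: [0.4917, -0.2379, 0.1497]
ee_rot: [3.115, -0.404, 0.003]
force: [-10.8, 5.0, 34.7]
width: 0.004
```

Emit:
move_arm --pt "0 0 0.4 0 0 0" --pt "0 0 0 0 0 0"

```text
clock: 13.0
position: [0.4916, -0.2379, 0.1517]
ee_rot: [3.115, -0.404, 0.002]
force: [-0.3, 0.1, 3.3]
width: 0.006
```

Emit:
move_arm --pt "0 0 0.1 0 0 0" --pt "0 0 0 0 0 0"

```text
clock: 13.2
position: [0.4916, -0.2379, 0.1519]
ee_rot: [3.115, -0.404, 0.001]
force: [-0.1, -1.0, 3.6]
width: 0.004
```

Emit:
move_arm --pt "0 0 0.1 0 0 0" --pt "0 0 0 0 0 0"

```text
clock: 13.4
position: [0.4916, -0.2379, 0.1528]
ee_rot: [3.115, -0.404, 0.001]
force: [1.2, -1.0, 3.3]
width: 0.005
```

Emit:
move_arm --pt "0 0 0.1 0 0 0" --pt "0 0 0 0 0 0"

```text
clock: 13.6
position: [0.4914, -0.2378, 0.1538]
ee_rot: [3.115, -0.404, 0.001]
force: [1.2, -0.8, 2.1]
width: 0.006
```

Emit:
move_arm --pt "0 0 0.1 0 0 0" --pt "0 0 0 0 0 0"

```text
clock: 13.8
position: [0.4912, -0.2376, 0.1547]
ee_rot: [-3.115, 0.404, 0.0]
force: [1.1, -1.3, 2.2]
width: 0.007
```

Emit:
move_arm --pt "0 0 0.1 0 0 0" --pt "0 0 0 0 0 0"

```text
clock: 14.0
position: [0.4907, -0.2374, 0.1555]
ee_rot: [-3.115, 0.404, 0.002]
force: [0.4, 0.2, 0.3]
width: 0.0
```

Emit:
move_arm --pt "0 0 0.1 0 0 0" --pt "0 0 0 0 0 0"

```text
clock: 14.2
position: [0.4909, -0.2376, 0.1566]
ee_rot: [-3.115, 0.404, 0.001]
force: [-1.1, 1.4, 0.6]
width: 0.003
```

Emit:
move_arm --pt "0 0 0.1 0 0 0" --pt "0 0 0 0 0 0"

```text
clock: 14.4
position: [0.4912, -0.2376, 0.1578]
ee_rot: [3.115, -0.404, -0.0]
force: [0.4, -1.2, -0.0]
width: 0.0
```

The button travelled from contact at about 0.1552 to a hard stop at about 0.1501, which is 5 mm. The spring force was about 4–5 N before the stop. Now I'll lift clear and check.

Emit:
move_arm --pt "0 0 1 0 0 0" --pt "0 0 3 0 0 0" --pt "0 0 4 0 0 0" --pt "-0.5 -1 4 0 0 0" --pt "-1.5 -2 2 0 0 0" --pt "-2 -2 0 0 0 0" --pt "0 0 0 0 0 0" --pt "0 0 0 0 0 0"

```text
clock: 15.2
position: [0.4508, -0.2879, 0.2984]
ee_rot: [3.115, -0.406, 0.001]
force: [0.6, 0.4, -0.6]
width: 0.005
```

```bash
python3 - <<'E'
from h import *
s,i=wcam(); save(i,'w7.png'); print(s['clock'],s['position'],s['force'])
for zd in (.116,.118):
    g,ok,e=fit(i,zd=zd); print(zd,g[:2].round(4),np.degrees(g[2]).round(2),ok,e.round(1).tolist())
t=cam('top')
for n in ['mug','coffee_jar','teaspoon','tea_box']:
    for r in outline_of('top',n)[:1]: print(n,r['rect'])
E
```

```text
15.2 [ 0.4508481  -0.28792177  0.29837388] [ 0.62619696  0.36292669 -0.57976398]
0.116 [ 0.514  -0.1494] -14.94 [False  True  True  True  True  True  True] [[0.4, 0.1], [0.2, -0.0], [0.0, -0.0], [-0.2, 0.0], [-0.1, -0.1], [-0.2, -0.0]]
0.118 [ 0.514  -0.1501] -15.0 [False  True  True  True  True  True  True] [[-0.2, 0.1], [-0.1, -0.2], [-0.0, -0.1], [-0.1, 0.2], [-0.0, 0.2], [0.5, -0.1]]
mug [179.7, 214.7, 40.6, 37.6]
coffee_jar [370.9, 185.3, 45.1, 26.4]
teaspoon [280.5, 234.3, 45.2, 8.4]
```

View pics/w7.png

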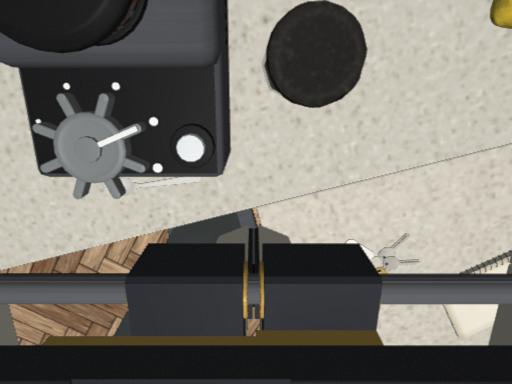

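The pointer stands at the fifth dot (153,121), with the sixth at (158,168). The button is out again, and the grinder pose matches the earlier fit to within about 1 mm.

```bash
python3 -c "
from h import *
print(workorder.sign_off())"
```

```text
the job is handed in; nothing more can be done
None
```

The grinder is set to the fifth dot, and the start button was pressed fully in once and let go afterwards. I handed the job in just after 15 s on the robot's clock.

- **Wheel:** it started at the second dot, so I flicked three lobes to the left with the closed fingertips, one click each. The force readings at each stop stayed under about 8 N. The last wrist picture shows the pointer at the fifth dot and the sixth dot clear.
- **Button:** it travelled about 5 mm to a hard stop. To confirm the stop I pressed on until the force reading was about 35 N straight down (about 37 N in all). That is firmer than the roughly 5 N needed, and close to the 40 N limit for the arm or gripper body, though only the fingertips touched. On release the force fell back to zero and the button came out again.
- **Surroundings:** the fitted grinder position was within about 1 mm and 0.5° of its start. The mug, jar and spoon were found about where they stood.

Two checks did not fully agree:
- **Button height:** contact came about 3 mm higher than the nominal height. I put this down to fingertip or calibration offset, since the travel was the full 5 mm.
- **Tea box:** the network missed it in the last top picture. The arm never went near it.

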